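# Shut the marked valve in the gas manifold box

### The arm

A 6-joint arm with a two-finger parallel gripper is mounted at the origin on a cart in front of the work surface, level with it; the furniture and walls round the work are solid. World frame = base frame: x ahead of the robot, y to its left, z up, the work surface at z = 0. Lengths are in m, angles in rad, forces in N, time in s.
With the tool pointing down it reaches from about 0.375 to 0.9 m from the base axis. Payload 3.1 kg.
Tool frame: the origin (TCP) lies between the finger pads; the fingertips stand 8 mm ahead of it and the grasp point (between the pads) lies 11 mm behind it (manip.tip_extent is the distance from the TCP to the fingertips, in m); z points along the fingers, x is the direction in which the jaws open and shut, and the axes are right-handed (so a half turn about z gives the same grasp; the last joint's range is limited). The gripper opens to 85 mm and grips with 20 to 120 N. Pads are 22 mm wide; open, the fingers measure 114 mm over their backs; the gripper's body (76 mm by 85 mm) begins 54 mm behind the grasp point. The pads swing forward as they close: fully open they stand 13 mm farther back than shut.
Start: joints at [1.117, 0.527, 1.433, -0, 1.181, -0.178], TCP at [0.17, 0.602, 0.239] pointing down, gripper open.
Joint ranges: [-3.08, 3.08], [-0.75, 2.2], [0.22, 2.44], [-1.43, 4.57], [0, 2.65], [-2.85, 2.85]. Speed limits (rad/s): [2.79, 2.79, 3.14, 3.14, 3.14, 3.14].

### API

Orientations are given as a unit quaternion [x, y, z, w].
In Python, from station import manip gives the robot as it stands.
- The arm moves only by the tool move_arm, never from a script. Its argument "deltas" is a list that holds one entry, the list of rows, each a list of 4 numbers: the shift along the tool's x, y, z in m, then the turn about the tool's z in degrees. A call has 1 to 20 rows; each row is the pose to reach, as a shift and turn from the pose measured when the call began, along the tool's axes at that moment; what a row does not reach only later rows make up. A row lasts 1/12 s, in which the tool goes at most 41.7 mm and 7.16 degrees, less where a joint would pass 70% of its speed; a pose out of reach is approached as far as the arm can. A call with a gripper value outside its range is refused whole. "gripper" is the opening, from 0 (shut) to 1 (fully open), set as the call begins (left out, the last holds). The fingers move at their own pace and stop on an object; "squeeze" is the grip in N (left out, the last holds). Time passes only in rows, so rows that repeat a pose let the fingers close. It gives the time, the measured TCP pose, the force and the opening at its end, in the units of the state.
- manip.sense(): the state, without advancing time (a new reading comes with each control period).
- manip.snapshot(name): name is "scene" or "top"; returns a dict with "img" (420x560x3 uint8, red, green, blue), "vertical_fov" (degrees; the focal length in pixels is half the picture's height over the tangent of half this angle, whatever the lens; pixels are square), "cx", "cy" (the principal point, pixels), "D" ([k1, k2, p1, p2, k3] as OpenCV has them; the pictures are not rectified), "origin" and "orientation" of the camera in the world. Camera axes: x right, y down, z forward; pixel columns grow to the right and rows downward; lengths in m; the calibration is good to about 2 mm. A picture is of the moment at which its call begins. There is no depth.
- manip.sign_off(): hands the job in, once; it reports no verdict.
The state is a dict: "t": time; "q": joint angles; "qd": joint speeds; "tau": joint torques, N m; "tcp_pos": TCP position; "tool_rot": TCP orientation; "force": force on the tool from outside, world axes, zero at the start; "ft_torque": the same for the moment, N m; "finger_gap": opening from 0.0 (shut) to 1.0 (fully open).
Only numpy, scipy, OpenCV 4.12 (cv2) and the standard library are available. Lean on these libraries where they do the work, as an engineer would, in place of code of your own. Each camera call takes 0.05 s, during which the arm holds its last target.

### The job

Push the sliding cover of the gas manifold box all the way aside to its stop, off the two valves. Then push the marked valve, the one whose lever ends in a crossbar like a T, fully shut: clockwise until its lever stands straight across its pipe at the stop. Only push with the fingers and lift nothing, leave the plain-barred valve open as it is and the things round the box where they stand, and leave the cover aside.

Things in the scene. Friction and masses are not known exactly. Their poses are not given: they have to be found in the camera images.
- manifold: the gas manifold box, white, 124 (its x) x 448 (its y) mm, fixed on the desk; origin: centre of its underside on the desk top; x away from the robot, y along the box to the robot's left, z up; it may stand turned by up to 0.2 rad. The left half (y from -4 to 214 mm) is an open-topped bay with the two valves, 104 mm wide inside between the long walls; the right half is a closed bed on which the cover parks. Wall tops at z 58, small guide lips along the long walls to z 67.
- cover (a joint): slide of the flat grey cover that lies over the valve bay: 0 = bay shut, 0.222 m = fully aside, at its stop over the right half (it moves toward the box's -y). It starts 0 to 0.03 m ajar, both valves still hidden; about 2 N friction, no spring, stays where it is left. Plate 112x216x5 mm, underside at z 58; on it a raised panel 98 (x) x 130 (y) mm whose top is at z 78.5, too broad to grasp.
- cover_push (a point): middle of the left (+y) end face of the cover's raised panel, at z 70.5 above the desk, moving with the cover: push this face toward the box's -y. The face reaches from z 63.5 to 78.5.
- tee_valve_pivot (a point): vertical turning axis of the MARKED valve, the one whose black lever ends in a crossbar (T shape), at mid height of the lever (z 52; lever z 47 to 57 above the desk). Its frame has the box's directions. The two valves stand 88 mm apart along the box and may be swapped.
- tee_valve_tip (a point): middle of the crossbar (40 mm long, 10 wide) of the T lever, 52 mm from the pivot, moving with the lever. The arm of the lever is a straight bar 12 mm wide, free between the 26 mm hub and the crossbar (13 to 47 mm from the pivot). Below the lever there is free space beside the pipe down to z 13.
- tee_valve_lever (a joint): turn of the T lever: 0 = open (lever along the pipe, pointing to the box's -x, toward the robot); grows clockwise seen from above; 1.571 rad = shut, at its stop (lever across the pipe, pointing to the box's +y, left). Starts at 0 to 0.25. Friction 0.05 N m, no spring, stays where it is left.
- bar_valve_tip (a point): near the end of the lever of the OTHER valve, a plain straight bar 12 mm wide and 56 long from its pivot without crossbar; 52 mm from its pivot, lever z 47 to 57. To be left alone.
- bar_valve_lever (a joint): turn of the plain lever, same sense: 0 = open, starts at 0 to 0.25; to stay as it is.
- cal_weight: knobbed check weight, 30 mm wide, 48 high, in front of the box between the two pipe ends; bystander, origin under its centre
- tweezers: steel tweezers 13x122x9 lying in front of the box; bystander, origin under the centre
- stain_bottle: small capped bottle, 46 wide, 85 high, behind the box; bystander, origin under its centre
- petri_dish: lidded petri dish, 90 wide, 15 high, behind the box; bystander, origin under its centre
- water_bottle: capped bottle, 60 wide, 129 high, left of the box; bystander, origin under its centre
- well_plate: flat well plate 85x128x14, right of the box; bystander, origin under its centre
- tip_box: pipette tip box 90x120x67, far left; bystander, origin under its centre

How it is judged:
By the outcome, as a careful person would: the job done as asked, in the order asked, and still so for the second after the job is handed in, with the robot touching nothing.
It also fails if it takes over 45 s, if anything falls off the work surface, if the arm or the gripper's body presses on something with over 40 N, if the wrist force passes 120 N, or if a joint passes its speed limit or range.

## Working session

There is one attempt and no reset: what is moved stays moved. The work goes in short steps, Python scripts to look and compute and a tool call to move; the robot and the scene stay as the last step left them, time stands still between calls to the robot, and variables do not carry over. Pictures are saved under pics/ and viewed, and the job is handed in when it is done.

Besides the shell and the picture viewer there is one more tool, called by a JSON object that holds its "op" and its "data". move_arm: Moves the arm, as the interface text tells. Its arguments: {"type":"object","properties":{"deltas":{"type":"array"},"gripper":{"type":"number"},"squeeze":{"type":"number"}},"required":["deltas"]}

```bash
mkdir -p pics; ls; cat > h.py <<'E'
import numpy as np,cv2
from station import manip
from scipy.spatial.transform import Rotation as R
def snap(n,save=None):
    s=manip.snapshot(n)
    if save: cv2.imwrite('pics/'+save,s['img'][:,:,::-1])
    return s
def K(s):
    h,w=s['img'].shape[:2]; f=h/2/np.tan(np.radians(s['vertical_fov'])/2)
    return np.array([[f,0,s['cx']],[0,f,s['cy']],[0,0,1.]])
def ray(s,px):
    px=np.array(px,float).reshape(-1,1,2)
    u=cv2.undistortPoints(px,K(s),np.array(s['D'],float)).reshape(-1,2)
    d=np.c_[u,np.ones(len(u))]
    return np.array(s['origin']),R.from_quat(s['orientation']).apply(d)
def plane(s,px,z):
    o,d=ray(s,px); t=(z-o[2])/d[:,2]; return o+t[:,None]*d
def proj(s,P):
    r=R.from_quat(s['orientation']).inv(); c=r.apply(np.atleast_2d(P)-np.array(s['origin']))
    return cv2.projectPoints(c,np.zeros(3),np.zeros(3),K(s),np.array(s['D'],float))[0].reshape(-1,2)
def tri(s1,p1,s2,p2):
    o1,d1=ray(s1,p1);o2,d2=ray(s2,p2);d1=d1[0];d2=d2[0]
    t=np.linalg.lstsq(np.c_[d1,-d2],o2-o1,rcond=None)[0]
    a=o1+t[0]*d1;b=o2+t[1]*d2
    return (a+b)/2,np.linalg.norm(a-b)
E
python3 - <<'E'
from h import *
for n in('scene','top'):
    s=snap(n,n+'0.png'); print(n,s['origin'],s['orientation'],s['vertical_fov'],s['cx'],s['cy'],s['D'])
st=manip.sense();print(st['t'],st['tcp_pos'],st['tool_rot'],st['force'],st['finger_gap'],manip.tip_extent)
E
```

```text
pics
scene [-0.73123716  0.70975792  0.73194861] [-0.42489985  0.72732639 -0.4570756   0.28554919] 43.05508817758406 282.41494231671555 214.49755993349055 [-0.15765298  0.          0.          0.          0.        ]
top [0.34130887 0.03855865 1.26137737] [-0.69642697  0.71238404 -0.0511096   0.06990178] 54.969407975199644 282.06572005742834 208.45725854114949 [0.00398478 0.         0.         0.         0.        ]
0.1 [0.16929449 0.60096686 0.23841905] [ 7.97284067e-01  6.03603451e-01 -8.82433531e-04  4.60094476e-04] [ 0.42626278  0.25543155 -1.06907107] 0.9947054472198981 0.008
```

View pics/scene0.png

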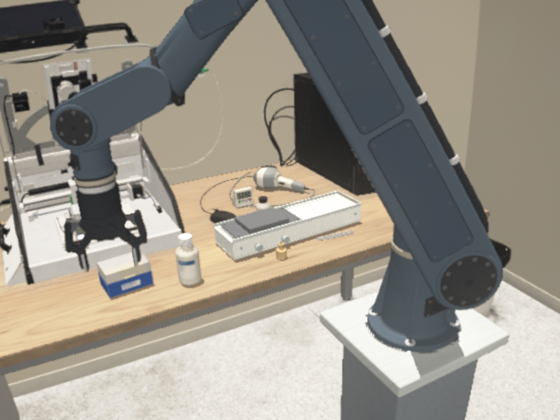

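View pics/top0.png

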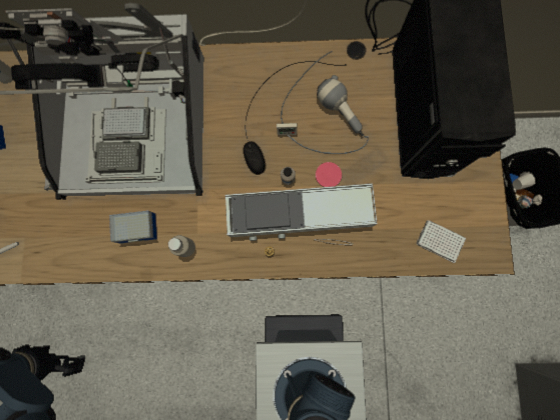

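The top view shows the box at about (225..376, 186..236), with the dark cover over its left half and the raised panel at about x 233..290. The weight is at (270,252), the tweezers at (333,242) and the water bottle at (178,245). I'll zoom in on both views.

```bash
python3 - <<'E'
import cv2
a=cv2.imread('pics/top0.png')[175:270,160:400]; cv2.imwrite('pics/topz.png',cv2.resize(a,None,fx=3.3,fy=3.3,interpolation=cv2.INTER_CUBIC))
a=cv2.imread('pics/scene0.png')[180:280,170:370]; cv2.imwrite('pics/scenez.png',cv2.resize(a,None,fx=4,fy=4,interpolation=cv2.INTER_CUBIC))
E
```

```text
(no output)
```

View pics/topz.png

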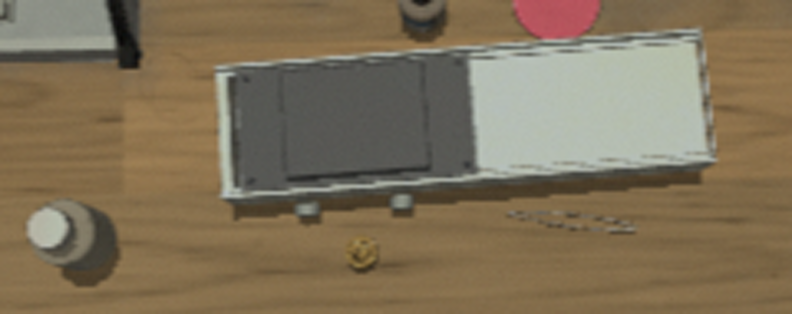

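View pics/scenez.png

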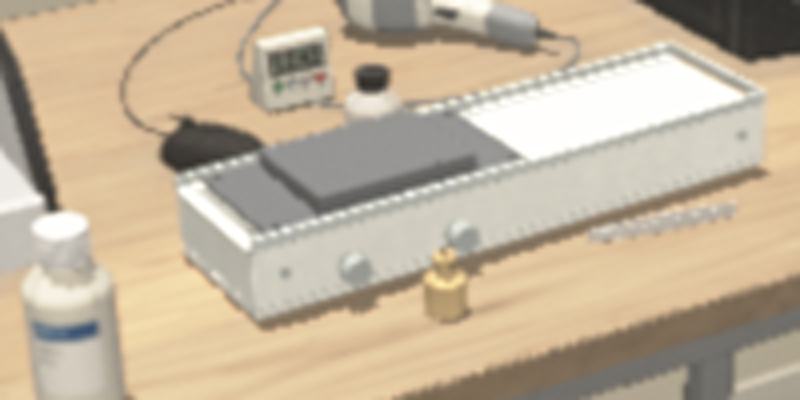

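```bash
python3 - <<'E'
from h import *
t=snap('top');s=snap('scene')
T=lambda x,y:[160+(x+.5)/3.3-.5,175+(y+.5)/3.3-.5]
S=lambda x,y:[170+(x+.5)/4-.5,180+(y+.5)/4-.5]
def show(n,pts,z):
    p=plane(t,[T(*q) for q in pts],z); print(n,p.round(4).tolist()); return p
p=show('panel BL,FL,FR,BR',[(284,66),(289,177),(429,166),(424,60)],.0785)
print([np.linalg.norm(p[i]-p[(i+1)%4]).round(4) for i in range(4)])
q=show('plate BL FL FR BR',[(233,74),(238,189),(475,170),(469,57)],.063)
print([np.linalg.norm(q[i]-q[(i+1)%4]).round(4) for i in range(4)])
b=show('box BL FL FR BR',[(217,68),(223,198),(715,163),(701,30)],.064)
print([np.linalg.norm(b[i]-b[(i+1)%4]).round(4) for i in range(4)])
for nm,a,c in [('panelFL',(289,177),(318,197)),('panelBL',(284,66),(262,153)),('boxFL',(223,198),(250,243)),('boxFR',(715,163),(764,94)),('boxBL',(217,68),(180,182)),('panelFR',(429,166),(476,155))]:
    print(nm,tri(t,T(*a),s,S(*c)))
print('weight',plane(t,[T(362,252)],.03),'bottle',plane(t,[T(48,228)],.125),'pipes',plane(t,[T(307,210),T(402,205)],.03),'stain',plane(t,[T(420,10)],.08))
E
```

```text
panel BL,FL,FR,BR [[0.5912, 0.1763, 0.0785], [0.4895, 0.1723, 0.0785], [0.4964, 0.0466, 0.0785], [0.5934, 0.0489, 0.0785]]
[np.float64(0.1018), np.float64(0.1258), np.float64(0.097), np.float64(0.1274)]
plate BL FL FR BR [[0.5881, 0.2252, 0.063], [0.4816, 0.2205, 0.063], [0.4938, 0.0052, 0.063], [0.5984, 0.0077, 0.063]]
[np.float64(0.1067), np.float64(0.2156), np.float64(0.1047), np.float64(0.2178)]
box BL FL FR BR [[0.594, 0.2399, 0.064], [0.4736, 0.2339, 0.064], [0.4949, -0.2107, 0.064], [0.6179, -0.2053, 0.064]]
[np.float64(0.1205), np.float64(0.4452), np.float64(0.1231), np.float64(0.4458)]
panelFL (array([0.49017904, 0.17328814, 0.07645615]), np.float64(0.0017809983786470866))
panelBL (array([0.59166599, 0.17508532, 0.07065967]), np.float64(0.004690557056383698))
boxFL (array([0.47359635, 0.23398006, 0.06427209]), np.float64(0.00017251666239895548))
boxFR (array([ 0.49479321, -0.21066498,  0.06444329]), np.float64(0.00013816947729932831))
boxBL (array([0.59370276, 0.2389455 , 0.06219227]), np.float64(0.0026749414084016195))
panelFR (array([0.496441  , 0.04590974, 0.07491172]), np.float64(0.0017371691751739003))
weight [[0.42433882 0.11061495 0.03      ]] bottle [[0.4444904  0.37488539 0.125     ]] pipes [[0.46433178 0.16116008 0.03      ]
 [0.46694573 0.07284261 0.03      ]] stain [[0.63974862 0.05147123 0.08      ]]
```

```bash
cat >> h.py <<'E'
C=np.array([.5451,.0145]);A=.050
def w(bx,by,z):
    return np.array([C[0]+bx*np.cos(A)-by*np.sin(A),C[1]+bx*np.sin(A)+by*np.cos(A),z])
def box(p):
    d=np.array(p)[:2]-C; return np.array([d[0]*np.cos(A)+d[1]*np.sin(A),-d[0]*np.sin(A)+d[1]*np.cos(A),p[2]])
def d(target,ang=None):
    st=manip.sense();r=R.from_quat(st['tool_rot']);m=r.as_matrix()
    yaw=np.degrees(np.arctan2(m[1,0],m[0,0]))
    o=r.inv().apply(np.array(target)-st['tcp_pos'])
    turn=None if ang is None else -(((ang-yaw)+180)%360-180)
    print('t',round(st['t'],2),'delta mm',(o*1000).round(1),'turn',turn,'yaw',yaw.round(2),'tcpbox',box(st['tcp_pos']).round(4),'F',np.round(st['force'],1),'gap',round(st['finger_gap'],3),'q',np.round(st['q'],2))
E
python3 -c "
from h import *
d(w(0,.197,.2384),90+np.degrees(A))"
```

```text
t 0.2 delta mm [-276.   458.     0.5] turn -18.6104577960175 yaw 74.25 tcpbox [-0.346   0.6047  0.2387] F [ 0.2 -0.6  0.9] gap 0.998 q [ 1.12  0.53  1.43  0.    1.18 -0.18]
```

{"op": "move_arm", "data": {"deltas": [[[-0.01, 0.017, 0, -1], [-0.03, 0.05, 0, -2], [-0.05, 0.083, 0, -3], [-0.07, 0.116, 0, -5], [-0.09, 0.149, 0, -6], [-0.11, 0.183, 0, -7], [-0.13, 0.216, 0, -9], [-0.15, 0.249, 0, -10], [-0.17, 0.282, 0, -11], [-0.19, 0.315, 0, -13], [-0.21, 0.348, 0, -14], [-0.23, 0.382, 0, -15], [-0.25, 0.415, 0, -17], [-0.265, 0.44, 0, -18], [-0.273, 0.453, 0, -18.6], [-0.276, 0.458, 0, -18.6], [-0.276, 0.458, 0, -18.6], [-0.276, 0.458, 0, -18.6]]], "gripper": 0}}

```text
t: 1.7
tcp_pos: [0.5345, 0.2116, 0.2387]
tool_rot: [0.689, 0.724, -0.001, -0.0]
force: [-0.7, -0.9, -0.7]
finger_gap: -0.005
```

```bash
python3 -c "
from h import *
d(w(0,.197,.0775),90+np.degrees(A))"
```

```text
t 1.7 delta mm [ -0.3   1.1 161.2] turn -0.032733693725333524 yaw 92.83 tcpbox [-0.0008  0.1974  0.2387] F [-0.7 -0.9 -0.7] gap -0.005 q [ 0.18  0.46  1.56 -0.    1.12 -1.44]
```

{"op": "move_arm", "data": {"deltas": [[[0, 0.001, 0.015, 0], [0, 0.001, 0.045, 0], [0, 0.001, 0.075, 0], [0, 0.001, 0.1, 0], [0, 0.001, 0.12, 0], [0, 0.001, 0.12, 0]]]}}

```text
t: 2.2
tcp_pos: [0.5307, 0.2125, 0.1149]
tool_rot: [0.689, 0.725, -0.005, -0.003]
force: [0.5, 0.5, 0.2]
finger_gap: 0.0
```

```bash
python3 - <<'E'
from h import *
t=snap('top');s=snap('scene')
a=t['img'][150:270,200:400,::-1];cv2.imwrite('pics/t1.png',cv2.resize(a,None,fx=4,fy=4,interpolation=2))
a=s['img'][150:270,180:380,::-1];cv2.imwrite('pics/s1.png',cv2.resize(a,None,fx=4,fy=4,interpolation=2))
d(w(0,.197,.0775))
E
```

```text
t 2.3 delta mm [-1.5  1.4 41. ] turn None yaw 92.94 tcpbox [-0.0012  0.1985  0.1185] F [ 0.8 -0.1  0.6] gap 0.001 q [ 0.18  0.63  1.66 -0.    0.86 -1.44]
```

View pics/s1.png

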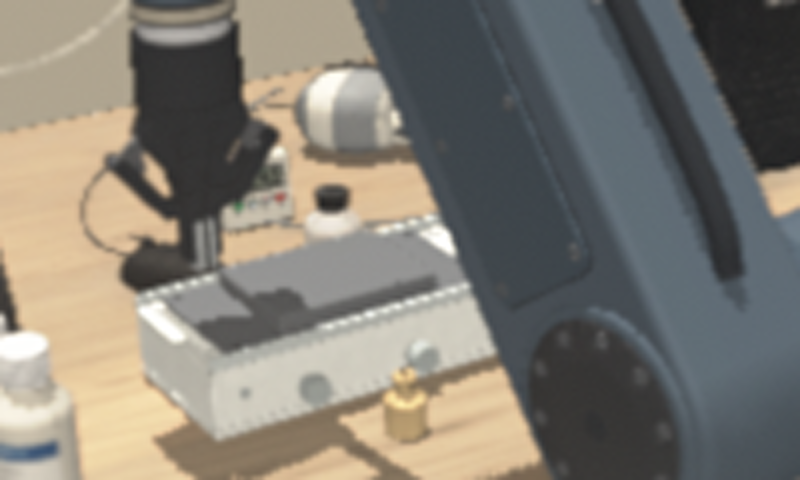

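View pics/t1.png

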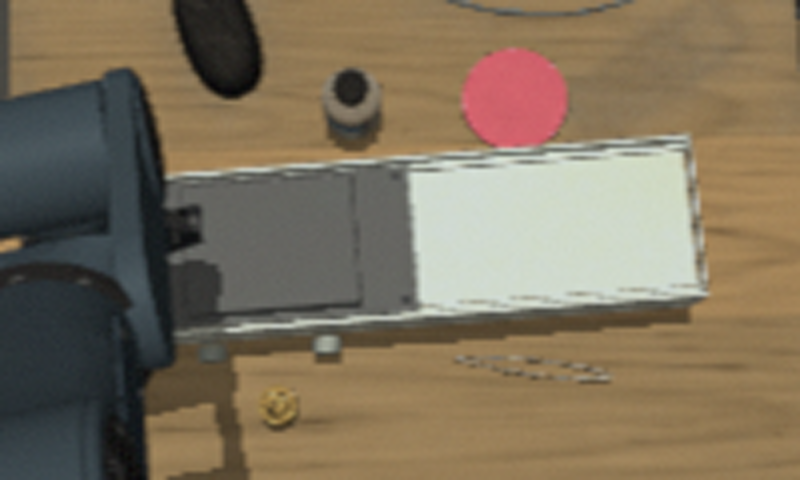

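Fingers stand over the cover's left end, clear of the panel face. I'll shift 8 mm toward the panel and lower.

{"op": "move_arm", "data": {"deltas": [[[-0.008, 0.001, 0, 0], [-0.009, 0.001, 0.012, 0], [-0.009, 0.001, 0.025, 0], [-0.009, 0.001, 0.035, 0], [-0.009, 0.001, 0.041, 0], [-0.009, 0.001, 0.041, 0], [-0.009, 0.001, 0.041, 0]]]}}

```text
t: 2.88
tcp_pos: [0.5355, 0.2038, 0.0779]
tool_rot: [0.689, 0.725, -0.002, -0.001]
force: [0.5, 0.1, 0.6]
finger_gap: 0.001
```

```bash
python3 -c "
from h import *
d(w(0,.160,.0765),90+np.degrees(A))
s=snap('scene');a=s['img'][150:270,180:380,::-1];cv2.imwrite('pics/s2.png',cv2.resize(a,None,fx=4,fy=4,interpolation=2))"
```

```text
t 2.88 delta mm [-29.5   0.1   1.4] turn 0.07316885864992173 yaw 92.94 tcpbox [-1.000e-04  1.895e-01  7.790e-02] F [0.5 0.1 0.6] gap 0.001 q [ 0.17  0.69  1.69 -0.    0.77 -1.45]
```

View pics/s2.png

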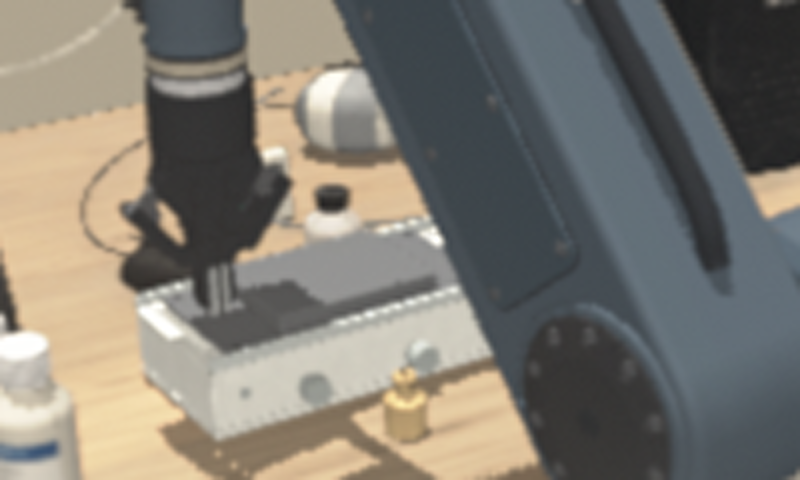

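The fingertips stand just above the plate, left of the panel face. Starting the push.

{"op": "move_arm", "data": {"deltas": [[[-0.004, 0, 0.002, 0], [-0.008, 0, 0.002, 0], [-0.012, 0, 0.002, 0], [-0.016, 0, 0.002, 0], [-0.02, 0, 0.002, 0], [-0.025, 0, 0.002, 0], [-0.031, 0, 0.002, 0], [-0.038, 0, 0.002, 0], [-0.045, 0, 0.002, 0], [-0.052, 0, 0.002, 0], [-0.059, 0, 0.002, 0], [-0.066, 0, 0.002, 0], [-0.073, 0, 0.002, 0], [-0.08, 0, 0.002, 0], [-0.087, 0, 0.002, 0], [-0.094, 0, 0.002, 0], [-0.1, 0, 0.002, 0], [-0.1, 0, 0.002, 0]]]}}

```text
t: 4.43
tcp_pos: [0.5408, 0.1024, 0.0761]
tool_rot: [0.689, 0.725, -0.002, -0.001]
force: [-1.0, -0.2, 0.4]
finger_gap: 0.0
```

```bash
python3 -c "
from h import *
d(w(0,-.0375,.0765),90+np.degrees(A))
s=snap('top');a=s['img'][150:270,200:400,::-1];cv2.imwrite('pics/t2.png',cv2.resize(a,None,fx=4,fy=4,interpolation=2))"
```

```text
t 4.43 delta mm [-125.6   -0.2   -0.3] turn 0.02677432534039781 yaw 92.89 tcpbox [0.0001 0.0881 0.0761] F [-1.  -0.2  0.4] gap 0.0 q [-0.01  0.67  1.75 -0.    0.73 -1.63]
```

View pics/t2.png

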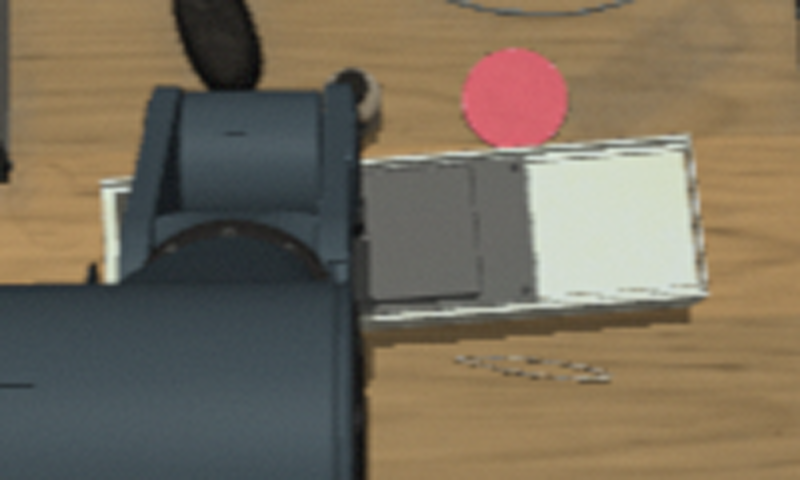

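The cover is sliding: its right edge went from zoomed pixel 413 to 530. Continuing toward the stop.

{"op": "move_arm", "data": {"deltas": [[[-0.004, 0, 0, 0], [-0.01, 0, 0, 0], [-0.017, 0, 0, 0], [-0.024, 0, 0, 0], [-0.031, 0, 0, 0], [-0.038, 0, 0, 0], [-0.045, 0, 0, 0], [-0.052, 0, 0, 0], [-0.059, 0, 0, 0], [-0.066, 0, 0, 0], [-0.073, 0, 0, 0], [-0.08, 0, 0, 0], [-0.087, 0, 0, 0], [-0.094, 0, 0, 0], [-0.1, 0, 0, 0], [-0.105, 0, 0, 0], [-0.109, 0, 0, 0], [-0.112, 0, 0, 0], [-0.114, 0, 0, 0], [-0.114, 0, 0, 0]]]}}

```text
t: 6.15
tcp_pos: [0.5462, -0.0114, 0.0761]
tool_rot: [0.689, 0.725, -0.002, -0.001]
force: [-0.1, 0.0, 0.5]
finger_gap: -0.001
```

```bash
python3 -c "
from h import *
d(w(0,-.0375,.0765),90+np.degrees(A))"
```

```text
t 6.15 delta mm [-11.5   0.2  -0.4] turn 0.036947374471594685 yaw 92.9 tcpbox [-0.0002 -0.026   0.0761] F [-0.1  0.   0.5] gap -0.001 q [-0.22  0.67  1.76 -0.    0.72 -1.84]
```

{"op": "move_arm", "data": {"deltas": [[[-0.002, 0, 0, 0], [-0.004, 0, 0, 0], [-0.006, 0, 0, 0], [-0.008, 0, 0, 0], [-0.01, 0, 0, 0], [-0.011, 0, 0, 0]]]}}

```text
t: 6.65
tcp_pos: [0.5465, -0.0192, 0.0761]
tool_rot: [0.69, 0.724, -0.0, -0.003]
force: [2.5, 18.2, 0.5]
finger_gap: 0.004
```

{"op": "move_arm", "data": {"deltas": [[[-0.001, 0, 0, 0], [-0.002, 0, 0, 0], [-0.003, 0, 0, 0], [-0.003, 0, 0, 0]]]}}

```text
t: 6.98
tcp_pos: [0.5465, -0.019, 0.0761]
tool_rot: [0.691, 0.723, 0.002, -0.005]
force: [1.0, 13.9, 0.2]
finger_gap: 0.0
```

Stop reached: 18 N resistance and no further motion. Backing off and lifting.

{"op": "move_arm", "data": {"deltas": [[[0.01, 0, 0, 0], [0.02, 0, 0, 0], [0.02, 0, -0.02, 0], [0.02, 0, -0.05, 0], [0.02, 0, -0.08, 0], [0.02, 0, -0.1, 0], [0.02, 0, -0.1, 0]]]}}

```text
t: 7.57
tcp_pos: [0.5492, -0.0006, 0.1808]
tool_rot: [0.691, 0.723, 0.004, -0.0]
force: [0.6, -0.5, 0.2]
finger_gap: -0.004
```

```bash
python3 -c "
from h import *
d(w(0,-.0375,.0765),90+np.degrees(A))
s=snap('top');a=s['img'][170:270,210:390,::-1];cv2.imwrite('pics/t3.png',cv2.resize(a,None,fx=4.4,fy=4.4,interpolation=2))
s=snap('scene');a=s['img'][150:270,200:380,::-1];cv2.imwrite('pics/s3.png',cv2.resize(a,None,fx=4.4,fy=4.4,interpolation=2))"
```

```text
t 7.57 delta mm [-22.9  -3.8 104.2] turn -0.2432755007656624 yaw 92.62 tcpbox [ 0.0033 -0.0152  0.1808] F [ 0.6 -0.5  0.2] gap -0.004 q [-0.21  0.5   1.69  0.01  0.95 -1.83]
```

View pics/t3.png

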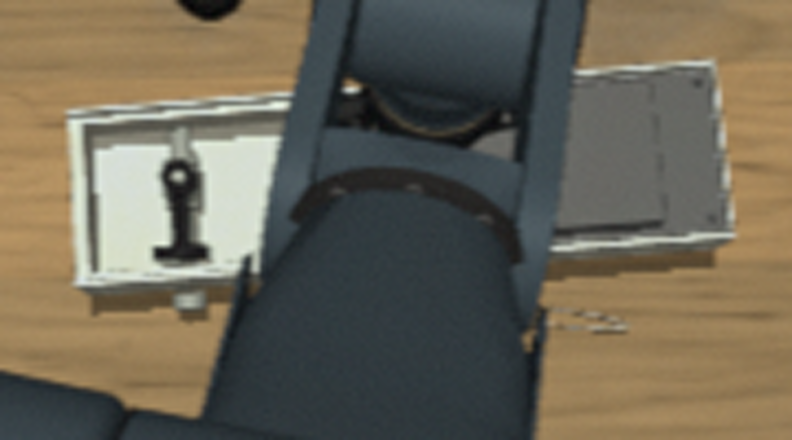

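View pics/s3.png

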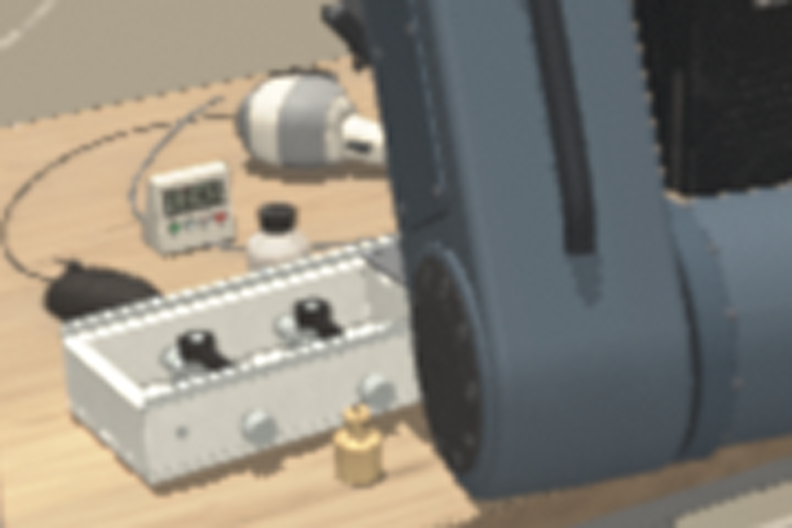

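The marked T valve is the left one: in the zoomed top picture its hub is at (180,177) and its crossbar at about (181,252). The plain valve is hidden under the arm there and shows in the scene view at about (315,310). Measuring now.

```bash
cat > m.py <<'E'
from h import *
t=snap('top');s=snap('scene')
im=t['img'][170:270,210:390]
g=im.max(axis=2); m=(g<75).astype('uint8'); 
n,l,st,ce=cv2.connectedComponentsWithStats(m)
for i in range(1,n):
    if 20<st[i][4]: print(i,st[i],ce[i].round(1))
i=l[int(252/4.4),int(181/4.4)]; ys,xs=np.nonzero(l==i); px=np.c_[xs+210,ys+170]
P=plane(t,px,.057); B=np.array([box(p) for p in P]); 
print(B.min(0),B.max(0),len(B))
for x in np.arange(B[:,0].min(),B[:,0].max(),.006):
    k=(B[:,0]>=x)&(B[:,0]<x+.006)
    if k.any(): print(x.round(4),B[k,1].min().round(4),B[k,1].max().round(4),B[k,1].mean().round(4))
Z=lambda x,y:[210+(x+.5)/4.4-.5,170+(y+.5)/4.4-.5]
S=lambda x,y:[200+(x+.5)/4.4-.5,150+(y+.5)/4.4-.5]
for nm,q in [('hub',(180,177)),('bar L',(154,254)),('bar R',(208,251)),('bar mid',(181,253))]:
    print(nm,box(plane(t,[Z(*q)],.057)[0]).round(4))
print('hub tri',[box(tri(t,Z(180,177),s,S(197,340))[0]),tri(t,Z(180,177),s,S(197,340))[1]])
print('inner bay corners',[box(p).round(4) for p in plane(t,[Z(70,112),Z(80,285),Z(733,238),Z(714,63)],.064)])
print('cover panel FR, plate FR',[box(p).round(4) for p in plane(t,[Z(663,221)],.0785)],[box(p).round(4) for p in plane(t,[Z(731,235)],.063)])
E
python3 m.py
```

```text
1 [41  0 14  5 50] [47.3  1.5]
3 [   0    0  125  100 5588] [82.6 63.6]
4 [129   0   4  16  21] [130.9   7.4]
8 [ 35  36  12  23 123] [40.8 48.1]
9 [126  50  25   4  45] [138.   51.5]
[-0.04592307  0.13583062  0.057     ] [0.02259929 0.16913549 0.057     ] 123
-0.0459 0.136 0.1691 0.1519
-0.0399 0.1358 0.1599 0.1484
-0.0339 0.1474 0.1536 0.1505
-0.0279 0.147 0.1532 0.1501
-0.0219 0.1467 0.1559 0.1513
-0.0159 0.1433 0.1555 0.1501
-0.0099 0.1459 0.1552 0.1506
-0.0039 0.1395 0.1579 0.1494
0.0021 0.1392 0.1604 0.1491
0.0081 0.1388 0.1602 0.1486
0.0141 0.1417 0.1569 0.1499
0.0201 0.1504 0.1504 0.1504
hub [0.0107 0.1495 0.057 ]
bar L [-0.0414  0.1704  0.057 ]
bar R [-0.0421  0.1333  0.057 ]
bar mid [-0.0421  0.1518  0.057 ]
hub tri [array([0.01052521, 0.14914297, 0.05615187]), np.float64(0.0010593779290814646)]
inner bay corners [array([0.0606, 0.2223, 0.064 ]), array([-0.0598,  0.221 ,  0.064 ]), array([-0.0604, -0.2222,  0.064 ]), array([ 0.0612, -0.2225,  0.064 ])]
cover panel FR, plate FR [array([-0.0472, -0.1739,  0.0785])] [array([-0.0581, -0.2213,  0.063 ])]
```

Pivot is at box (0.0105, 0.149) at z 0.056, 52.6 mm from the crossbar, so the sizes agree. The lever starts at about 0.05 rad. Going over the gap to the right of the T arm.

```bash
cat >> h.py <<'E'
PV=np.array([.0105,.1493])
def arc(phi,s,r=.029,z=.0575):
    u=np.array([-np.cos(phi),np.sin(phi)]);n=np.array([-np.sin(phi),-np.cos(phi)])
    c=PV+r*u+s*n; return w(c[0],c[1],z), 90+np.degrees(A)-np.degrees(phi)
E
python3 -c "
from h import *
p,a=arc(.05,.032,z=.18); print(p,a); d(p,a)"
```

```text
[0.51912499 0.1321382  0.18      ] 90.0
t 7.77 delta mm [133.  -20.1  -3.3] turn 2.579050544986387 yaw 92.58 tcpbox [-0.0006 -0.0143  0.1754] F [-0.1  1.3 -0.4] gap -0.004 q [-0.21  0.51  1.69  0.01  0.95 -1.83]
```

{"op": "move_arm", "data": {"deltas": [[[0.01, -0.002, 0, 0], [0.03, -0.005, 0, 0.5], [0.055, -0.009, 0, 1], [0.08, -0.012, 0, 1.5], [0.105, -0.016, 0, 2], [0.122, -0.019, 0, 2.5], [0.13, -0.02, 0, 2.6], [0.133, -0.02, 0, 2.6], [0.133, -0.02, 0.01, 2.6], [0.133, -0.02, 0.03, 2.6], [0.133, -0.02, 0.05, 2.6], [0.133, -0.02, 0.06, 2.6], [0.133, -0.02, 0.06, 2.6]]]}}

```text
t: 8.85
tcp_pos: [0.5171, 0.1316, 0.1139]
tool_rot: [0.708, 0.706, -0.001, -0.008]
force: [-0.0, -0.4, -0.1]
finger_gap: -0.004
```

```bash
python3 -c "
from h import *
p,a=arc(.05,.032); d(p,a)
s=snap('top');a=s['img'][170:270,210:390,::-1];cv2.imwrite('pics/t4.png',cv2.resize(a,None,fx=4.4,fy=4.4,interpolation=2))
s=snap('scene');a=s['img'][150:270,200:380,::-1];cv2.imwrite('pics/s4.png',cv2.resize(a,None,fx=4.4,fy=4.4,interpolation=2))"
```

```text
t 8.85 delta mm [ 0.1  2.7 56.3] turn -0.09885382647439656 yaw 89.9 tcpbox [-0.0221  0.1183  0.1139] F [-0.  -0.4 -0.1] gap -0.004 q [ 0.03  0.6   1.76  0.01  0.79 -1.54]
```

View pics/s4.png

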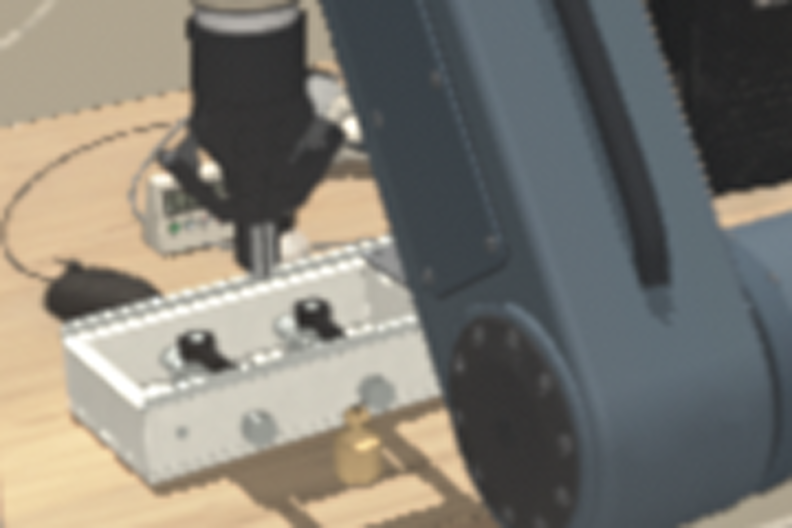

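View pics/t4.png

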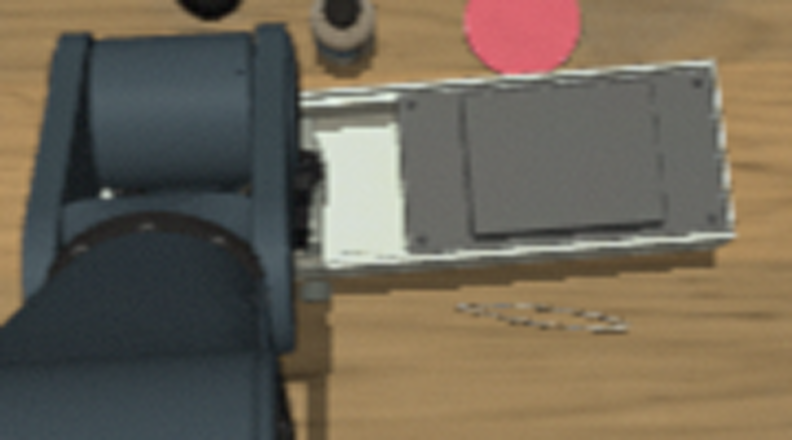

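The cover sits fully right, the fingers hover between the two levers, and the bystanders are untouched. Descending.

{"op": "move_arm", "data": {"deltas": [[[0, 0.002, 0, 0], [0, 0.003, 0.01, 0], [0, 0.003, 0.022, 0], [0, 0.003, 0.034, 0], [0, 0.003, 0.044, 0], [0, 0.003, 0.051, 0], [0, 0.003, 0.055, 0], [0, 0.003, 0.056, 0], [0, 0.003, 0.056, 0]]]}}

```text
t: 9.7
tcp_pos: [0.5215, 0.1325, 0.0601]
tool_rot: [0.708, 0.707, 0.0, -0.006]
force: [0.0, -0.1, -0.0]
finger_gap: -0.001
```

```bash
python3 -c "
from h import *
p,a=arc(.05,.032); d(p,a)
for ph in np.radians([3,9,15,21,27,33,39,45,51,57,63]):
  p,a=arc(ph,.0195); d(p,a)
s=snap('scene');a=s['img'][150:270,200:380,::-1];cv2.imwrite('pics/s5.png',cv2.resize(a,None,fx=4.4,fy=4.4,interpolation=2))" | cut -c1-150
```

```text
t 9.7 delta mm [-0.3 -2.4  2.6] turn -0.07773213826141046 yaw 89.92 tcpbox [-0.0176  0.119   0.0601] F [ 0.  -0.1 -0. ] gap -0.001 q [ 0.04  0.69  1.7
t 9.7 delta mm [12.2 -2.4  2.7] turn 0.05747888608448193 yaw 89.92 tcpbox [-0.0176  0.119   0.0601] F [ 0.  -0.1 -0. ] gap -0.001 q [ 0.04  0.69  1.78
t 9.7 delta mm [15.4 -4.3  2.7] turn 6.057478886084482 yaw 89.92 tcpbox [-0.0176  0.119   0.0601] F [ 0.  -0.1 -0. ] gap -0.001 q [ 0.04  0.69  1.78  
t 9.7 delta mm [18.7 -5.9  2.8] turn 12.057478886084482 yaw 89.92 tcpbox [-0.0176  0.119   0.0601] F [ 0.  -0.1 -0. ] gap -0.001 q [ 0.04  0.69  1.78 
t 9.7 delta mm [22.1 -7.   2.8] turn 18.057478886084482 yaw 89.92 tcpbox [-0.0176  0.119   0.0601] F [ 0.  -0.1 -0. ] gap -0.001 q [ 0.04  0.69  1.78 
t 9.7 delta mm [25.7 -7.9  2.8] turn 24.057478886084482 yaw 89.92 tcpbox [-0.0176  0.119   0.0601] F [ 0.  -0.1 -0. ] gap -0.001 q [ 0.04  0.69  1.78 
t 9.7 delta mm [29.3 -8.3  2.9] turn 30.057478886084482 yaw 89.92 tcpbox [-0.0176  0.119   0.0601] F [ 0.  -0.1 -0. ] gap -0.001 q [ 0.04  0.69  1.78 
t 9.7 delta mm [33.  -8.3  2.9] turn 36.05747888608448 yaw 89.92 tcpbox [-0.0176  0.119   0.0601] F [ 0.  -0.1 -0. ] gap -0.001 q [ 0.04  0.69  1.78  
t 9.7 delta mm [36.6 -8.   2.9] turn 42.05747888608448 yaw 89.92 tcpbox [-0.0176  0.119   0.0601] F [ 0.  -0.1 -0. ] gap -0.001 q [ 0.04  0.69  1.78  
t 9.7 delta mm [40.2 -7.3  3. ] turn 48.05747888608448 yaw 89.92 tcpbox [-0.0176  0.119   0.0601] F [ 0.  -0.1 -0. ] gap -0.001 q [ 0.04  0.69  1.78  
t 9.7 delta mm [43.7 -6.2  3. ] turn 54.05747888608448 yaw 89.92 tcpbox [-0.0176  0.119   0.0601] F [ 0.  -0.1 -0. ] gap -0.001 q [ 0.04  0.69  1.78  
t 9.7 delta mm [47.1 -4.8  3. ] turn 60.05747888608448 yaw 89.92 tcpbox [-0.0176  0.119   0.0601] F [ 0.  -0.1 -0. ] gap -0.001 q [ 0.04  0.69  1.78
```

View pics/s5.png

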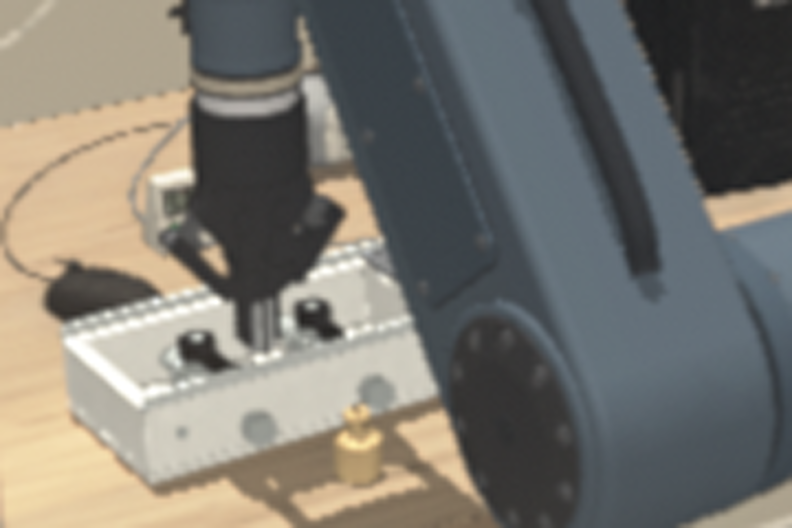

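The fingers stand between the levers and touch neither. Going down 4 mm more, then starting the arc.

{"op": "move_arm", "data": {"deltas": [[[0, -0.001, 0.002, 0], [0.003, -0.002, 0.004, 0], [0.006, -0.002, 0.004, 0], [0.009, -0.002, 0.004, 0], [0.012, -0.002, 0.004, 0], [0.0138, -0.0034, 0.004, 3], [0.0154, -0.0043, 0.004, 6], [0.017, -0.0051, 0.004, 9], [0.0187, -0.0059, 0.004, 12], [0.0204, -0.0065, 0.004, 15], [0.0221, -0.007, 0.004, 18], [0.0239, -0.0075, 0.004, 21], [0.0257, -0.0079, 0.004, 24], [0.0275, -0.0081, 0.004, 27], [0.0293, -0.0083, 0.004, 30], [0.0311, -0.0083, 0.004, 33], [0.033, -0.0083, 0.004, 36], [0.033, -0.0083, 0.004, 36]]]}}

```text
t: 11.25
tcp_pos: [0.5132, 0.1658, 0.0568]
tool_rot: [0.891, 0.453, -0.001, -0.006]
force: [0.2, -1.9, 0.4]
finger_gap: 0.007
```

```bash
python3 -c "
from h import *
for ph in np.radians([39,45,51,57,63,69,75,81,87,90,93]):
  p,a=arc(ph,.0195,z=.0565); d(p,a)
s=snap('scene');a=s['img'][150:270,200:380,::-1];cv2.imwrite('pics/s6.png',cv2.resize(a,None,fx=4.4,fy=4.4,interpolation=2))" | cut -c1-150
```

```text
t 11.25 delta mm [-0.2  0.2  0.3] turn 0.058656189953183 yaw 53.92 tcpbox [-0.0243  0.1527  0.0568] F [ 0.2 -1.9  0.4] gap 0.007 q [ 0.1   0.7   1.78 
t 11.25 delta mm [ 2.9 -1.7  0.3] turn 6.058656189953183 yaw 53.92 tcpbox [-0.0243  0.1527  0.0568] F [ 0.2 -1.9  0.4] gap 0.007 q [ 0.1   0.7   1.78 
t 11.25 delta mm [ 6.2 -3.2  0.3] turn 12.058656189953183 yaw 53.92 tcpbox [-0.0243  0.1527  0.0568] F [ 0.2 -1.9  0.4] gap 0.007 q [ 0.1   0.7   1.78
t 11.25 delta mm [ 9.7 -4.4  0.4] turn 18.058656189953183 yaw 53.92 tcpbox [-0.0243  0.1527  0.0568] F [ 0.2 -1.9  0.4] gap 0.007 q [ 0.1   0.7   1.78
t 11.25 delta mm [13.2 -5.2  0.4] turn 24.058656189953183 yaw 53.92 tcpbox [-0.0243  0.1527  0.0568] F [ 0.2 -1.9  0.4] gap 0.007 q [ 0.1   0.7   1.78
t 11.25 delta mm [16.9 -5.7  0.4] turn 30.058656189953183 yaw 53.92 tcpbox [-0.0243  0.1527  0.0568] F [ 0.2 -1.9  0.4] gap 0.007 q [ 0.1   0.7   1.78
t 11.25 delta mm [20.5 -5.7  0.4] turn 36.05865618995318 yaw 53.92 tcpbox [-0.0243  0.1527  0.0568] F [ 0.2 -1.9  0.4] gap 0.007 q [ 0.1   0.7   1.78 
t 11.25 delta mm [24.2 -5.4  0.4] turn 42.05865618995318 yaw 53.92 tcpbox [-0.0243  0.1527  0.0568] F [ 0.2 -1.9  0.4] gap 0.007 q [ 0.1   0.7   1.78 
t 11.25 delta mm [27.8 -4.7  0.4] turn 48.05865618995318 yaw 53.92 tcpbox [-0.0243  0.1527  0.0568] F [ 0.2 -1.9  0.4] gap 0.007 q [ 0.1   0.7   1.78 
t 11.25 delta mm [29.5 -4.2  0.4] turn 51.05865618995318 yaw 53.92 tcpbox [-0.0243  0.1527  0.0568] F [ 0.2 -1.9  0.4] gap 0.007 q [ 0.1   0.7   1.78 
t 11.25 delta mm [31.3 -3.6  0.4] turn 54.05865618995317 yaw 53.92 tcpbox [-0.0243  0.1527  0.0568] F [ 0.2 -1.9  0.4] gap 0.007 q [ 0.1   0.7   1.78
```

View pics/s6.png

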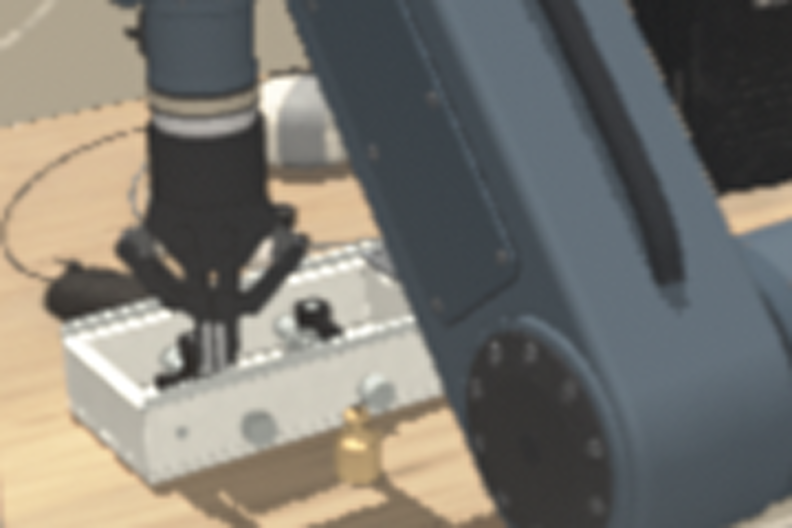

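The lever is following (crossbar now visible left of the fingers at about (180,375)). Continuing.

{"op": "move_arm", "data": {"deltas": [[[0.0015, -0.0009, 0, 3], [0.003, -0.0017, 0, 6], [0.0046, -0.0025, 0, 9], [0.0063, -0.0032, 0, 12], [0.008, -0.0038, 0, 15], [0.0098, -0.0044, 0, 18], [0.0115, -0.0048, 0, 21], [0.0133, -0.0052, 0, 24], [0.0151, -0.0055, 0, 27], [0.017, -0.0057, 0, 30], [0.0188, -0.0057, 0, 33], [0.0206, -0.0057, 0, 36], [0.0224, -0.0056, 0, 39], [0.0242, -0.0054, 0, 42], [0.026, -0.0051, 0, 45], [0.0278, -0.0047, 0, 48], [0.0278, -0.0047, 0, 48]]]}}

```text
t: 12.72
tcp_pos: [0.5251, 0.1911, 0.0568]
tool_rot: [0.999, 0.053, -0.004, -0.005]
force: [-1.6, -0.3, 0.2]
finger_gap: -0.001
```

```bash
python3 -c "
from h import *
for s in (.0195,.017,.0145,.012):
  p,a=arc(np.pi/2,s,z=.0565); d(p,a)
s=snap('scene');a=s['img'][150:270,200:380,::-1];cv2.imwrite('pics/s7.png',cv2.resize(a,None,fx=4.4,fy=4.4,interpolation=2))" | cut -c1-150
```

```text
t 12.72 delta mm [ 2.2 -0.8  0.3] turn 3.1963920854241223 yaw 6.06 tcpbox [-0.0111  0.1774  0.0568] F [-1.6 -0.3  0.2] gap -0.001 q [0.14 0.71 1.73 0.
t 12.72 delta mm [ 4.7 -0.6  0.3] turn 3.1963920854241223 yaw 6.06 tcpbox [-0.0111  0.1774  0.0568] F [-1.6 -0.3  0.2] gap -0.001 q [0.14 0.71 1.73 0.
t 12.72 delta mm [ 7.2 -0.5  0.2] turn 3.1963920854241223 yaw 6.06 tcpbox [-0.0111  0.1774  0.0568] F [-1.6 -0.3  0.2] gap -0.001 q [0.14 0.71 1.73 0.
t 12.72 delta mm [ 9.7 -0.3  0.2] turn 3.1963920854241223 yaw 6.06 tcpbox [-0.0111  0.1774  0.0568] F [-1.6 -0.3  0.2] gap -0.001 q [0.14 0.71 1.73 0.
```

View pics/s7.png

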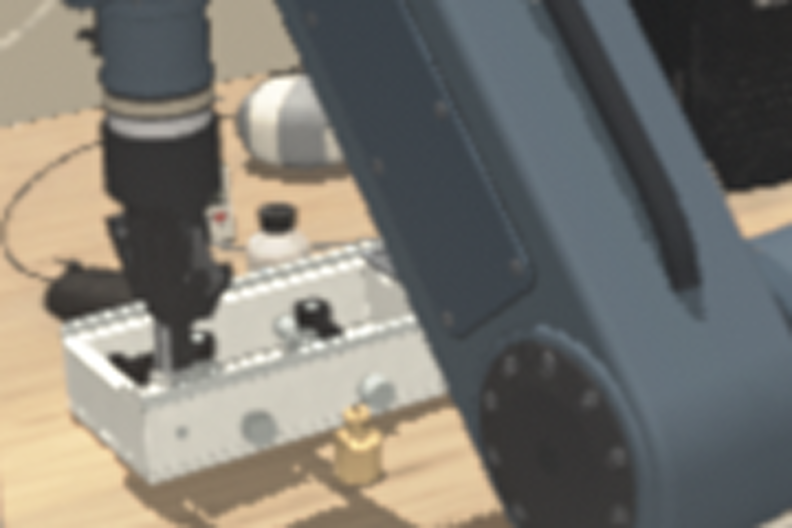

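The lever is nearly across. Creeping to the stop.

{"op": "move_arm", "data": {"deltas": [[[0.001, -0.0004, 0, 2], [0.0022, -0.0008, 0, 3], [0.0032, -0.0008, 0, 3], [0.0042, -0.0008, 0, 3], [0.0052, -0.0008, 0, 3], [0.0052, -0.0008, 0, 3]]]}}

```text
t: 13.27
tcp_pos: [0.5277, 0.1924, 0.0566]
tool_rot: [1.0, 0.028, -0.007, -0.004]
force: [-6.6, -0.3, 4.0]
finger_gap: -0.001
```

{"op": "move_arm", "data": {"deltas": [[[0.0015, 0, 0, 0], [0.003, 0, 0, 0], [0.0045, 0, 0, 0], [0.0055, 0, 0, 0], [0.0055, 0, 0, 0]]]}}

```text
t: 13.68
tcp_pos: [0.5279, 0.1924, 0.0564]
tool_rot: [1.0, 0.029, -0.013, -0.004]
force: [-10.7, -0.6, 9.1]
finger_gap: 0.001
```

```bash
python3 -c "
from h import *
p,a=arc(np.pi/2,.0195,z=.0565); d(p,a)"
```

```text
t 13.68 delta mm [-0.7  0.3 -0. ] turn 0.4137185028565966 yaw 3.28 tcpbox [-0.0083  0.1786  0.0564] F [-10.7  -0.6   9.1] gap 0.001 q [0.15 0.72 1.71 0.02 0.74 0.08]
```

Against the stop (10.7 N, no motion). Backing off and lifting, then moving right to look.

{"op": "move_arm", "data": {"deltas": [[[-0.006, 0, 0, 0], [-0.012, 0, 0, 0], [-0.012, 0, -0.01, 0], [-0.012, 0, -0.03, 0], [-0.012, 0, -0.06, 0], [-0.012, 0, -0.09, 0], [-0.012, 0, -0.12, 0], [-0.012, 0, -0.14, 0], [-0.012, 0.02, -0.15, 0], [-0.012, 0.055, -0.15, 0], [-0.012, 0.09, -0.15, 0], [-0.012, 0.13, -0.15, 0], [-0.012, 0.17, -0.15, 0], [-0.012, 0.21, -0.15, 0], [-0.012, 0.25, -0.15, 0], [-0.012, 0.29, -0.15, 0], [-0.012, 0.33, -0.15, 0], [-0.012, 0.36, -0.15, 0], [-0.012, 0.37, -0.15, 0], [-0.012, 0.37, -0.15, 0]]]}}

```text
t: 15.35
tcp_pos: [0.5422, -0.1823, 0.2043]
tool_rot: [1.0, 0.027, -0.011, -0.003]
force: [-0.6, -0.2, 0.4]
finger_gap: 0.0
```

```bash
python3 -c "
from h import *
p,a=arc(np.pi/2,.0195,z=.0565); d(p,a)
s=snap('top');a=s['img'][170:270,210:390,::-1];cv2.imwrite('pics/t8.png',cv2.resize(a,None,fx=4.4,fy=4.4,interpolation=2))
s=snap('scene','sf8.png');a=s['img'][150:270,200:380,::-1];cv2.imwrite('pics/s8.png',cv2.resize(a,None,fx=4.4,fy=4.4,interpolation=2))"
```

```text
t 15.35 delta mm [   8.2 -373.8  150. ] turn 0.18167330694930683 yaw 3.05 tcpbox [-0.0127 -0.1964  0.2043] F [-0.6 -0.2  0.4] gap 0.0 q [-0.52  0.51  1.59 -0.01  1.07 -0.57]
```

View pics/t8.png

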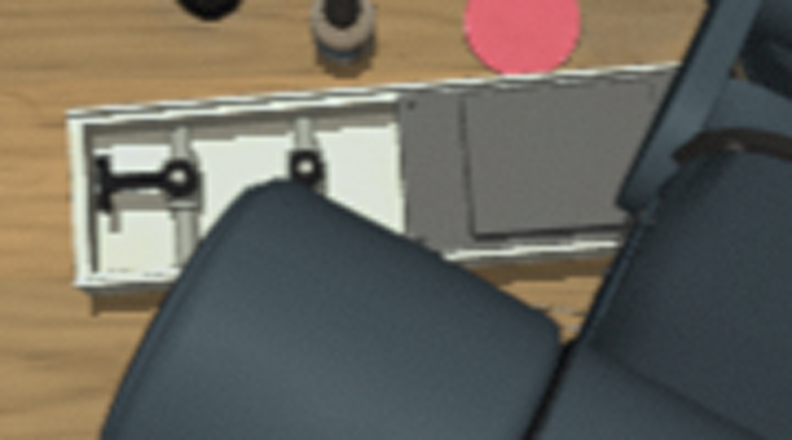

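View pics/s8.png

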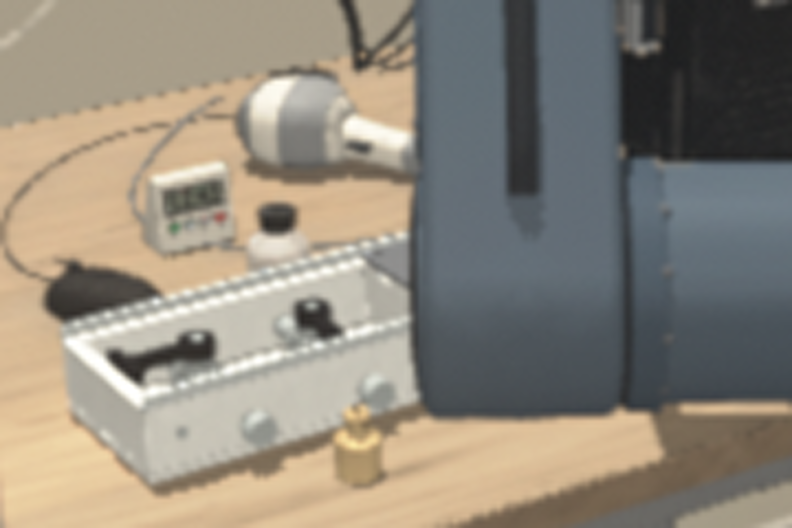

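```bash
python3 - <<'E'
from h import *
t=snap('top')
im=t['img'][170:270,210:390].max(axis=2); sub=im.copy(); sub[:, 45:]=255
m=(sub<75).astype('uint8'); n,l,st,ce=cv2.connectedComponentsWithStats(m)
i=l[int(180/4.4),int(135/4.4)]; print(i,st[i])
ys,xs=np.nonzero(l==i); B=np.array([box(p) for p in plane(t,np.c_[xs+210,ys+170],.057)])
print(B.min(0),B.max(0)); tip=B[(B[:,1]>.194)].mean(0);arm=B[(B[:,1]>.165)&(B[:,1]<.192)]
print('tip',tip,'fit slope',np.polyfit(arm[:,1],arm[:,0],1)); dd=tip[:2]-PV; print('phi',np.arctan2(dd[1],-dd[0]))
Z=lambda x,y:[210+(x+.5)/4.4-.5,170+(y+.5)/4.4-.5]
print('panel left face',[box(p).round(4) for p in plane(t,[Z(463,98),Z(477,234)],.0785)],'plate left',[box(p).round(4) for p in plane(t,[Z(402,97),Z(408,240)],.063)])
E
```

```text
2 [ 21  36  24  12 121]
[-0.00753621  0.13882246  0.057     ] [0.02673049 0.20988642 0.057     ]
tip [0.00815015 0.20261134 0.057     ] fit slope [-0.02215841  0.013733  ]
phi 1.5267469209643636
panel left face [array([ 0.0468, -0.0479,  0.0785]), array([-0.0468, -0.0494,  0.0785])] plate left [array([ 0.0539, -0.0072,  0.063 ]), array([-0.0454, -0.0035,  0.063 ])]
```

```bash
python3 - <<'E'
from h import *
t=snap('top');g=t['img'].max(axis=2).astype(float)
px=[]
for u in range(237,248):
    c=g[203:220,u]; wt=np.clip(110-c,0,None); px.append([u,(wt*np.arange(203,220)).sum()/wt.sum()])
px=np.array(px);B=np.array([box(p) for p in plane(t,px,.057)]);print(B[:,:2].round(4).tolist());k=np.polyfit(B[:,1],B[:,0],1);print('phi',np.pi/2+np.arctan(k[0]))
h=g[200:222,243:258];print(g[203:220,232:254:2].astype(int))
E
```

```text
[[0.0097, 0.1908], [0.0102, 0.1877], [0.0102, 0.1847], [0.01, 0.1816], [0.0102, 0.1786], [0.0103, 0.1755], [0.0102, 0.1725], [0.0102, 0.1694], [0.01, 0.1664], [0.0096, 0.1634], [0.0094, 0.1603]]
phi 1.5835422391666496
[[153 156 226 227 227 227 227 228 195 168 144]
 [224 221 229 227 228 228 227 228 198 168 143]
 [120 121 227 225 226 226 227 227 194 159 149]
 [ 42  88 228 226 226 226 226 218 126  76  93]
 [ 36  70 230 228 228 228 230 197  51  34  40]
 [ 58  65 227 227 227 227 227 147  38  74  36]
 [ 60  35 133 119 100  80  78  51  64 180  55]
 [ 62  31  44  38  35  29  29  28  81 181  69]
 [ 63  38  30  30  27  29  31  25  38  93  43]
 [ 93  33  34  54  51  68  79  49  33  37  34]
 [ 92  26  63 118 122 169 198 127  41  32  35]
 [ 56  33 132 139 136 141 142 124  78  36  57]
 [ 50  36 135 136 137 133 133 135  86 104 105]
 [ 48  30 122 135 135 133 134 133 125 159 158]
 [ 67  39 119 149 149 148 146 148 109  95 112]
 [143 101 135 227 227 227 227 228 185 144 162]
 [179 194 136 228 227 227 227 227 196 149 171]]
```

The lever axis is straight across the pipe: the intensity fit gives 1.58 rad and the pivot-to-crossbar estimate 1.53. The cover is at its stop and the arm is clear of everything. Handing in.

```bash
python3 -c "
from h import *
print(manip.sign_off()); print(manip.sense()['t'])"
```

```text
the job is handed in; nothing more can be done
None
the job is handed in; nothing more can be done
```

The cover is fully aside and the T valve is shut. I handed the job in at about 15.5 s of the 45 s limit. Everything was done by pushing with the shut fingers.

- **Cover:** I slid it along until it resisted with 18 N and moved no further. In the last picture its panel face is at about box y -0.048, against about -0.052 expected. The 4 mm difference is close to the picture error.
- **T valve (the left one):** I pushed its lever clockwise along its arc to the stop. There it held at 10.7 N with only 0.2 mm of movement, about six times the force its friction alone needs.
- **Lever angle:** the three picture estimates differ. A fit along the lever gives 1.58 rad, a rougher fit of the same bar 1.55, and pivot to crossbar 1.53, where a shadow falls on the crossbar. I take it as shut at 1.571, going mainly by the stop contact.
- **Upward force:** at the lever stop the tool also read about 9 N upward, which I did not explain. It was gone after I backed off.
- **Plain valve and bystanders:** the plain valve's lever looked unchanged in the scene view. In the last top view the arm hid most of it, so I did not measure its angle. The weight, stain bottle and petri dish stood where they were. The tweezers were last clearly seen in place before the lever push. I did not re-check the water bottle, well plate or tip box by picture; the arm moved well above the water bottle and tip box, and did not reach the well plate.

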